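# Push the cupping bowl and sample tray into line

## Task

Set up this cupping row: push the stray white bowl along the bench onto its ring mark and the dark wooden sample tray onto its rectangular mark, until each stands against the steel stop rail with the tray square to it. Only push them, gently, with the fingertips or the outside of the fingers: do not squeeze, lift or tip them. Leave the bowl already standing at the rail, the spoon, the water bottle and everything else where they are.

Things in the scene. Friction and masses are not known exactly. Their poses are not given: they have to be found in the camera images.
- rail: Fixed low steel stop rail on the bench, 480 mm long, 20 mm thick, 25 mm high. Origin: middle of the foot of its near (robot-side) face, at bench height. Its y axis runs along the rail; its x axis points away from the robot, square to the face, so the bowl and tray stand on its -x side.
- bowl_mark: Dark ring, 92 mm inside and 102 mm outside diameter, inlaid flush in the bench in front of the rail (no height, nothing to catch on). Origin: its centre at bench height, 46 mm in front of the rail face, which is where the bowl's centre lies when the bowl touches the rail there. May be at the left or the right of the row.
- tray_mark: Dark rectangular outline, 92 mm x 110 mm inside (lines 5 mm wide, the long way along the rail), inlaid flush in the bench. Origin: its centre at bench height, 46 mm in front of the rail face, where the tray's centre lies when the tray touches the rail there. Its axes are those of the rail. At the other end of the row from the ring.
- bowl_center (a point): The stray white ceramic bowl, open, round and upright, about 0.3 kg: 92 mm outside diameter from 10 mm above the bench up to its rim at 62 mm, narrower (72 mm) at the foot, wall 5 mm. It stands loose on the bench, nearer the robot than its mark. The point is on its axis, 31 mm above its underside.
- tray_center (a point): The dark wooden sample tray, open and empty, about 0.22 kg, loose on the bench nearer the robot than its mark: 92 mm along its x, 110 mm along its y, 26 mm high, walls 6 mm. The point is at the middle of the outline, 13 mm above its underside. Its x axis points roughly away from the robot, and along the rail's x axis when the tray is square.
- bowl: The same stray bowl; origin at the centre of its underside.
- tray: The same tray; origin at the centre of its underside, axes as for its centre point.
- set_bowl: A second bowl like the first, loose, already in its place at the rail between the two marks: leave it. Origin at the centre of its underside.
- spoon: Steel cupping spoon, 170 mm long, lying loose on the bench at the left of the work: leave it. Origin: centre of its underside.
- water: Loose water bottle, 64 mm diameter, 190 mm high, standing at the right of the work: leave it. Origin: centre of its underside.
Not all that is in view belongs to the job. There is more than one size of the tray; the job needs the largest.

How it is judged:
By the outcome, as a careful person would: the job done as asked, in the order asked, and still so for the second after the job is handed in, with the robot touching nothing.
It also fails if it takes over 58 s, if anything falls off the work surface, if the arm or the gripper's body presses on something with over 40 N, if the wrist force passes 120 N, or if a joint passes its speed limit or range.

## Robot

A 7-joint arm with a two-finger parallel gripper is mounted at the origin on the work surface. World frame = base frame: x ahead of the robot, y to its left, z up, the work surface at z = 0. Lengths are in m, angles in rad, forces in N, time in s.
With the tool pointing down it reaches from about 0.425 to 0.875 m from the base axis. Payload 4.7 kg.
Tool frame: the origin (TCP) lies at the very end of the fingers, on their centre line; the grasp point (between the pads) lies 19 mm behind it; z points along the fingers, y is the line along which they close (so a half turn about z gives the same grasp; the last joint's range is limited). The gripper opens to 87 mm and grips with 3 to 60 N. Pads are 19 mm wide; open, the fingers measure 117 mm over their backs; the gripper's body (75 mm by 190 mm) begins 51 mm behind the grasp point.
Start: joints at [1.257, 0.321, -0.07, 1.45, 0.023, 1.371, -0.057], TCP at [0.209, -0.615, 0.223] pointing down, gripper open.
Joint ranges: [-2.86, 2.86], [-0.3, 2.09], [-1.38, 1.24], [0.06, 2.45], [-1.56, 4.7], [0.09, 2.05], [-2.69, 2.69]. Speed limits (rad/s): [2.57, 2.57, 3.14, 3.14, 3.14, 3.14, 3.14].

## Interface

Orientations are given as a rotation vector (axis times angle).
In Python, from bench import ctrl, get_image, job gives the robot as it stands.
- The arm moves only by the shell command python3 -m crank 'ROWS' [FORCE]. ROWS is JSON, a list that holds one entry, the list of rows, each a list of 5 numbers: the shift along the tool's x, y, z in mm, then the turn about the tool's z in rad, then the closure, from -1 (fully open) to 1 (shut), so that 0 is half open. A call has 1 to 10 rows; each row shifts and turns the commanded pose from where the row before left it, along the tool's axes as they then stand; what a row does not reach is not made up. A row lasts 1/12 s, in which the tool goes at most 41.7 mm and 7.16 degrees, less where a joint would pass 70% of its speed; a pose out of reach is approached as far as the arm can. A call with a gripper value outside its range is refused whole. The fingers move at their own pace and stop on an object; FORCE is the grip in N (left out, the last holds). Time passes only in rows, so rows that do not move let the fingers close. It gives the time, the measured TCP pose, the force, the opening and the grip force at its end, in the units of the state.
- ctrl.get_state(): the state, without advancing time (a new reading comes with each control period).
- get_image(name): name is "side" or "top"; returns a dict with "pixels" (400x640x3 uint8, red, green, blue), "fx", "fy", "cx", "cy" (pixels), "T" (4x4, takes a point from camera to world coordinates). Camera axes: x right, y down, z forward; pixel columns grow to the right and rows downward; lengths in m; the calibration is good to about 2 mm. A picture is of the moment at which its call begins. There is no depth.
- job.close_job(): hands the job in; it is judged then, once.
The state is a dict: "time": time; "joint_positions": joint angles; "qd": joint speeds; "joint_torque": joint torques, N m; "position": TCP position; "tool_rot": TCP orientation; "ft_force": force on the tool from outside, world axes, zero at the start; "torque": the same for the moment, N m; "grip_width": opening from 0.0 (shut) to 1.0 (fully open); "grip_force": force on a finger pad.
Only numpy, scipy, OpenCV 4.12 (cv2) and the standard library are available. Lean on these libraries where they do the work, as an engineer would, in place of code of your own. Each camera call takes 0.05 s, during which the arm holds its last target. There are 200 camera calls.

## Working session

There is one attempt and no reset: what is moved stays moved. The work goes in short steps, Python scripts to look and compute and a shell command to move; the robot and the scene stay as the last step left them, time stands still between calls to the robot, and variables do not carry over. Pictures are saved under pics/ and viewed, at most 10 in all, crops included, and the job is handed in when it is done.

```bash
mkdir -p pics; ls; python3 - <<'E'
from bench import ctrl,get_image
import cv2,numpy as np
for n in("top","side"):
    d=get_image(n); cv2.imwrite(f"pics/{n}0.png",d["pixels"][:,:,::-1]); print(n,d["fx"],d["cx"],d["cy"],np.round(d["T"],3).tolist())
s=ctrl.get_state(); print(s["time"],s["position"],s["tool_rot"],s["ft_force"],s["grip_width"])
E
```

```text
pics
top 427.66897457623367 325.08201573224545 198.291656996218 [[-0.006, -0.988, 0.156, 0.359], [-1.0, 0.004, -0.008, 0.006], [0.007, -0.156, -0.988, 1.13], [0.0, 0.0, 0.0, 1.0]]
side 397.8657727742032 319.94122538594166 194.4088496138458 [[-0.749, -0.507, 0.427, 0.046], [-0.663, 0.553, -0.505, 0.551], [0.019, -0.661, -0.75, 0.877], [0.0, 0.0, 0.0, 1.0]]
0.1 [ 0.2090169  -0.61497868  0.22160495] [-3.09793434e+00 -5.12218024e-01  6.15889906e-04] [-0.55484493  0.38092317 -0.49368395] 1.0002087769955343
```

View pics/top0.png

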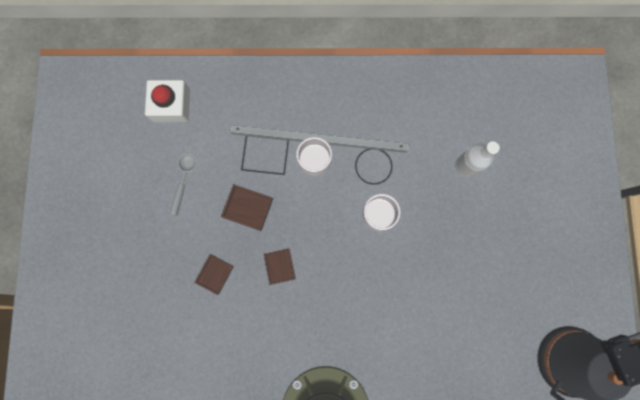

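View pics/side0.png

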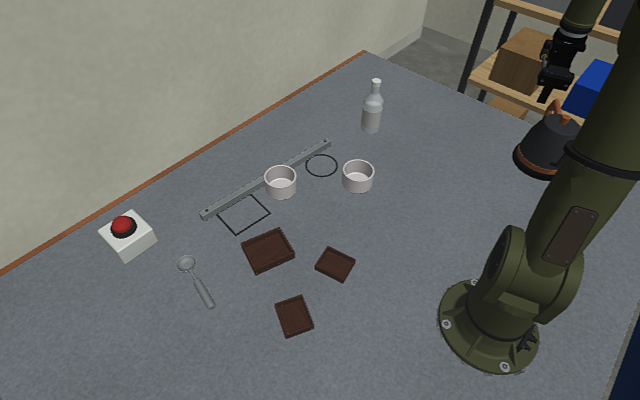

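The top view shows the rail from (232,130) to (407,148), the rectangle mark at (265,155), the ring at (374,166), the set bowl at (314,155) and the stray bowl at (382,212). There are three tray candidates: (247,208), (214,274) and (280,266). The one at (247,208) is clearly the largest, so it fits. I'll measure it and confirm in a crop.

```bash
cat > h.py <<'E'
from bench import ctrl,get_image
import cv2,numpy as np
def ray(d,uv,z):
    uv=np.atleast_2d(uv).astype(float); T=np.array(d["T"])
    r=np.c_[(uv[:,0]-d["cx"])/d["fx"],(uv[:,1]-d["cy"])/d["fy"],np.ones(len(uv))]@T[:3,:3].T
    return (T[:3,3]+r*((z-T[2,3])/r[:,2])[:,None])[:,:2]
def cnts(m,amin):
    c,_=cv2.findContours(m.astype(np.uint8),cv2.RETR_EXTERNAL,cv2.CHAIN_APPROX_NONE)
    return [k[:,0,:] for k in c if cv2.contourArea(k)>amin]
def rect(p):
    (c,s,a)=cv2.minAreaRect((p*1000).astype(np.float32)); return np.round(c,1),np.round(s,1),round(a,1)
def bowls(d):  # bright, low saturation; outer rim ellipse on plane z=.062
    h=cv2.cvtColor(d["pixels"],cv2.COLOR_RGB2HSV); out=[]
    for k in cnts((h[...,2]>165)&(h[...,1]<40),300):
        w=ray(d,k,.062); c,r=cv2.minEnclosingCircle((w*1000).astype(np.float32)); out.append((k.mean(0).round(),np.round(c,1),round(r,1)))
    return out
def trays(d):
    p=d["pixels"].astype(int); out=[]
    for k in cnts((p[...,0]-p[...,2]>12)&(p[...,0]<110),300):
        out.append((k.mean(0).round(),)+rect(ray(d,k,.026)))
    return out
E
python3 - <<'E'
from h import *
for n in("top","side"):
    d=get_image(n); print(n)
    for b in bowls(d): print(" bowl",*b)
    for b in trays(d): print(" tray",*b)
    g=cv2.cvtColor(d["pixels"],cv2.COLOR_RGB2GRAY); p=d["pixels"].astype(int)
    m=(g<cv2.medianBlur(g,31).astype(int)-30)&(abs(p[...,0]-p[...,2])<25)
    for k in cnts(m,400):
        w=ray(d,k,0)
        if .4<w[:,0].mean()<.75 and abs(w[:,1].mean())<.3: print(" mark",k.mean(0).round(),*rect(w),len(k))
d=get_image("top")
a=cv2.resize(d["pixels"][110:300,160:420,::-1],None,fx=3,fy=3,interpolation=cv2.INTER_CUBIC)[:570,:780]
cv2.imwrite("pics/c1.png",a)
E
```

```text
top
 bowl [382. 212.] [ 493.5 -145. ] 47.6
 bowl [314. 154.] [643.3  26. ] 48.2
 bowl [164.  98.] [796.  418.6] 67.5
 bowl [289.   1.] [1071.    91.9] 209.6
 tray [328. 383.] [ 75.2 -11.5] [177.7  71.8] 89.6
 tray [  3. 352.] [151.4 794.9] [212.   29.8] 0.1
 tray [213. 274.] [340.7 281.2] [67.3 79.6] 62.6
 tray [279. 266.] [359.4 115.2] [78.5 65.9] 11.8
 tray [246. 207.] [511.9 201.6] [109.6  90.6] 70.7
side
 bowl [125. 230.] [793.1 421. ] 66.6
 bowl [280. 176.] [641.4  26.7] 45.5
 bowl [358. 170.] [ 491.9 -144. ] 45.7
 tray [294. 316.] [333.9 289.5] [67.3 87. ] 62.7
 tray [520. 317.] [-43.8 -42.9] [ 88.6 114.5] 18.0
 tray [484. 334.] [-0.3 28.7] [176.9 214.1] 89.8
 tray [334. 265.] [352.8 124.9] [82.4 74.9] 12.1
 tray [268. 250.] [504.6 205.9] [110.2 105. ] 70.4
 tray [528. 268.] [ -17.7 -213.8] [143.1 190.6] 13.4
 tray [583. 225.] [ -58.4 -423.4] [562.3 139.8] 88.8
 tray [625. 137.] [ -71.8 -951.5] [105.9 464.8] 1.1
 tray [515. 101.] [ 322.3 -826. ] [330.3 177.3] 18.0
 tray [522.  66.] [  409.2 -1134.2] [192.3 490. ] 15.6
 tray [527.  12.] [  577.  -1596.7] [341.8  79.5] 1.1
```

View pics/c1.png

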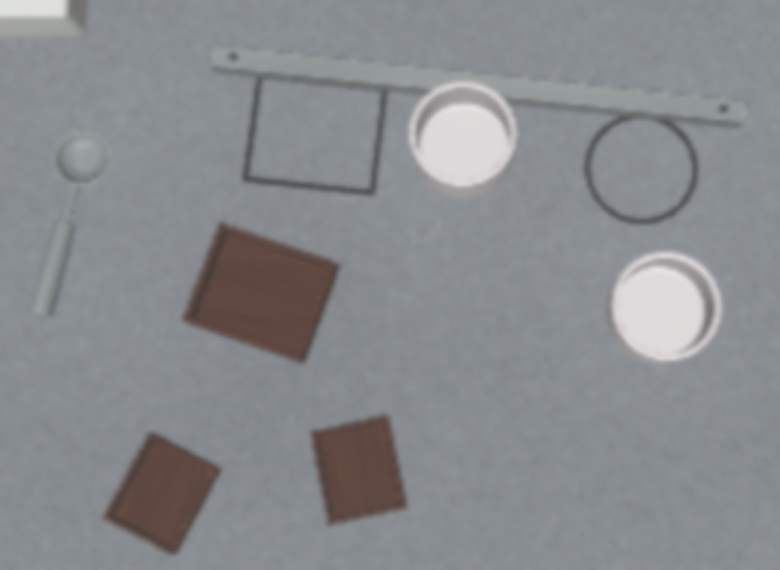

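The crop confirms it: the tray at crop (261,292) is the 110x92 one (measured 109.6x90.6, yaw about -19.3°). The other two measure about 79x67. Next I'll measure the marks and rail.

```bash
python3 - <<'E'
from h import *
d=get_image("top"); g=cv2.cvtColor(d["pixels"],cv2.COLOR_RGB2GRAY); p=d["pixels"].astype(int)
h=cv2.cvtColor(d["pixels"],cv2.COLOR_RGB2HSV)
bg=cv2.medianBlur(g,41).astype(int)
m=(g<bg-22)&(p[...,0]-p[...,2]<10)
for (n,x0,x1,y0,y1) in(("rect",238,292,138,178),("ring",352,396,145,188)):
    mm=np.zeros_like(g); mm[y0:y1,x0:x1]=m[y0:y1,x0:x1]
    k=np.argwhere(mm)[:,::-1]; w=ray(d,k,0)
    c,r=cv2.minEnclosingCircle((w*1000).astype(np.float32)); e=cv2.fitEllipse((w*1000).astype(np.float32))
    print(n,len(k),*rect(w),np.round(c,1),round(r,1),np.round(e[0],1))
    if n=="rect":
        # near (lower) line, fit between columns
        q=k[(k[:,1]>165)&(k[:,0]>248)&(k[:,0]<280)]; ww=ray(d,q,0); f=np.polyfit(ww[:,1],ww[:,0],1); print("near line slope deg",np.degrees(np.arctan(f[0])),"x at y",np.polyval(f,ww[:,1].mean()),ww[:,1].mean())
# rail holes at top z=.025 and rail end pts by eye in crop
c=np.array([[233,56],[724,108]])/3+[160,110]; w=ray(d,c,.025); print("holes",w.round(4),np.degrees(np.arctan2(*(w[0]-w[1]))))
# rail centre from crop corners: near edge foot
c=np.array([[213,70],[742,125]])/3+[160,110]; w=ray(d,c,.025); print("near top edge",w.round(4),np.linalg.norm(w[0]-w[1]),np.degrees(np.arctan2(*(w[0]-w[1]))))
# spoon
b=np.array([[82,158],[43,312]])/3+[160,110]; print("spoon",ray(d,b,.005).round(3))
print("water",ray(d,[[478,158]],.0).round(3))
E
```

```text
rect 301 [658.8 159. ] [124.6 101.9] 83.6 [659.  157.2] 78.6 [659.8 158.7]
near line slope deg 6.507829615219503 x at y 0.611038371720329 0.1607567601248813
ring 302 [ 626.8 -135.8] [112.2 103.1] 86.3 [ 640.9 -135.3] 66.2 [ 628.8 -135.5]
holes [[ 0.7237  0.2299]
 [ 0.6741 -0.2076]] 6.458300332031255
near top edge [[ 0.7108  0.2474]
 [ 0.6585 -0.2231]] 0.473438895911546 6.338055160061035
spoon [[0.636 0.367]
 [0.497 0.395]]
water [[ 0.647 -0.42 ]]
```

```bash
python3 -m crank '[[[0,0,0,0.11,-0.15],[0,0,0,0.11,-0.15],[0,0,0,0.11,-0.15],[0,0,0,0.11,-0.15],[11,-35,0,0,-0.15],[11,-35,0,0,-0.15],[11,-35,0,0,-0.15],[11,-35,0,0,-0.15],[11,-35,0,0,-0.15],[11,-35,0,0,-0.15]]]' 20; python3 -m crank '[[[11,-35,0,0,-0.15],[11,-35,0,0,-0.15],[11,-35,0,0,-0.15],[11,-35,0,0,-0.15],[11,-35,0,0,-0.15],[11,-35,0,0,-0.15],[11,-35,0,0,-0.15],[11,-35,0,0,-0.15],[0,0,0,0,-0.15],[0,0,0,0,-0.15]]]'
cat >> h.py <<'E'
A=np.radians(6.4); N=np.array([np.cos(A),-np.sin(A)]); Tt=np.array([np.sin(A),np.cos(A)])
def nt(p): p=np.asarray(p); return np.round([p[:2]@N,p[:2]@Tt],1)
def st():
    from scipy.spatial.transform import Rotation as R
    s=ctrl.get_state(); x=R.from_rotvec(s["tool_rot"]).as_matrix()[:,0]
    print("t %.2f"%s["time"],"nt",nt(np.array(s["position"])*1000),"z %.1f"%(s["position"][2]*1000),"yaw err",round(float(np.degrees(np.arctan2(x[1],x[0])))+6.4,2),"F",np.round(s["ft_force"],1),"w %.3f"%s["grip_width"])
E
python3 -c "from h import *;st()"
```

```text
time: 1.13
position: [0.2988, -0.4124, 0.2226]
tool_rot: [3.136, -0.176, 0.0]
ft_force: [0.4, 0.1, 0.3]
grip_width: 0.579
grip_force: 0.0
time: 1.97
position: [0.4179, -0.1438, 0.2228]
tool_rot: [3.136, -0.168, 0.001]
ft_force: [-0.7, -0.3, -0.2]
grip_width: 0.572
grip_force: 0.0
t 1.97 nt [431.3 -96.3] z 222.8 yaw err 0.27 F [-0.7 -0.3 -0.2] w 0.572
```

```bash
python3 -m crank '[[[0,0,34,0,-0.15],[0,0,34,0,-0.15],[0,0,34,0,-0.15],[0,0,34,0,-0.15],[0,0,34,0,-0.15],[0,0,33,0,-0.15],[0,0,0,0,-0.15],[0,0,0,0,-0.15]]]'; python3 -m crank '[[[5,-2,0,0,-0.15],[5,-2,0,0,-0.15],[5,-2,0,0,-0.15],[5,-1,0,0,-0.15],[5,-1,0,0,-0.15],[5,-1,0,0,-0.15],[5,-1,0,0,-0.15],[5,-1,0,0,-0.15],[0,0,0,0,-0.15]]]';python3 - <<'E'
from h import *
st(); d=get_image("side")
for b in bowls(d): print(b[0],b[1],b[2],nt(b[1]))
E
```

```text
time: 2.63
position: [0.4153, -0.1463, 0.0185]
tool_rot: [-3.135, 0.179, 0.006]
ft_force: [0.4, -0.0, 0.8]
grip_width: 0.57
grip_force: 0.0
time: 3.38
position: [0.4584, -0.1393, 0.0194]
tool_rot: [3.137, -0.176, -0.001]
ft_force: [-1.3, -0.1, 0.6]
grip_width: 0.577
grip_force: 1.0
t 3.38 nt [471.1 -87.3] z 19.4 yaw err -0.02 F [-1.3 -0.1  0.6] w 0.577
[125. 230.] [793.1 421. ] 66.6 [741.2 506.8]
[280. 176.] [641.3  26.6] 45.9 [634.3  97.9]
[ 24. 182.] [1178.7  524.7] 183.9 [1112.9  652.8]
[168. 131.] [1041.3  130.4] 298.3 [1020.3  245.7]
[295.  38.] [1209.  -631.4] 324.1 [1271.8 -492.7]
[135.  15.] [1837.6 -245.2] 145.3 [1853.5  -38.8]
```

```bash
python3 -m crank '[[[5,-1,0,0,-0.15],[5,-1,0,0,-0.15],[5,-1,0,0,-0.15],[5,-1,0,0,-0.15],[5,-1,0,0,-0.15],[5,-1,0,0,-0.15],[5,-1,0,0,-0.15],[5,-1,0,0,-0.15],[5,-1,0,0,-0.15],[5,-1,0,0,-0.15]]]'; python3 -m crank '[[[5,-1,0,0,-0.15],[5,-1,0,0,-0.15],[5,-1,0,0,-0.15],[5,-1,0,0,-0.15],[5,-1,0,0,-0.15],[5,-1,0,0,-0.15],[5,-1,0,0,-0.15],[0,0,0,0,-0.15]]]';python3 - <<'E'
from h import *
st()
a=[]
for n in("top","side"):
    d=get_image(n); a.append(cv2.resize(d["pixels"][100:260,220:440,::-1],None,fx=1.8,fy=1.8,interpolation=cv2.INTER_CUBIC))
    for b in bowls(d): print(n,b[0],b[1],b[2],nt(b[1])) if b[1][0]<760 else 0
cv2.imwrite("pics/p2.png",np.hstack(a))
E
```

```text
time: 4.27
position: [0.5095, -0.1349, 0.0194]
tool_rot: [-3.137, 0.176, 0.0]
ft_force: [-2.5, -0.9, -0.5]
grip_width: 0.575
grip_force: 1.3
time: 4.93
position: [0.5461, -0.1317, 0.0198]
tool_rot: [-3.136, 0.175, -0.003]
ft_force: [0.7, -0.1, -1.0]
grip_width: 0.576
grip_force: 0.1
t 4.93 nt [557.3 -70. ] z 19.8 yaw err -0.0 F [ 0.7 -0.1 -1. ] w 0.576
top [483. 155.] [ 640.7 -411.2] 50.5 [ 682.5 -337.2]
top [321. 144.] [6.924e+02 3.000e-01] 123.5 [688.1  77.5]
side [280. 176.] [641.4  26.5] 45.9 [634.4  97.8]
```

View pics/p2.png

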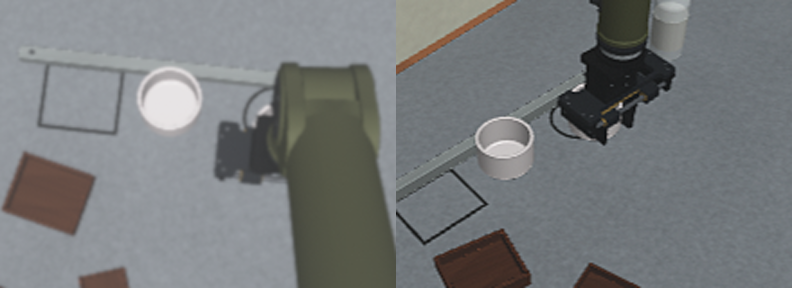

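The top crop shows the arm hiding the bowl. In the side crop the bowl is cradled and moving with the fingers toward the ring. I'll push a little further, then back off to look.

```bash
python3 -m crank '[[[5,-1,0,0,-0.15],[5,-1,0,0,-0.15],[5,-1,0,0,-0.15],[0,0,0,0,-0.15],[-20,0,0,0,-0.15],[-40,0,0,0,-0.15],[-30,30,0,0,-0.15],[0,40,0,0,-0.15],[0,40,0,0,-0.15],[0,40,0,0,-0.15]]]'; python3 -m crank '[[[0,0,0,0,-0.15],[0,0,0,0,-0.15]]]';python3 - <<'E'
from h import *
st()
for n in("top","side"):
    d=get_image(n); 
    for b in bowls(d): print(n,b[0],b[1],b[2],nt(b[1])) if b[1][0]<760 else 0
E
```

```text
time: 5.87
position: [0.4549, -0.2708, 0.0203]
tool_rot: [3.135, -0.174, 0.005]
ft_force: [1.3, -0.3, 0.4]
grip_width: 0.576
grip_force: 0.0
time: 6.03
position: [0.4545, -0.2723, 0.0199]
tool_rot: [3.135, -0.184, 0.004]
ft_force: [0.3, 0.5, -0.4]
grip_width: 0.574
grip_force: 0.0
t 6.03 nt [ 482. -220.] z 19.9 yaw err -0.34 F [ 0.3  0.5 -0.4] w 0.574
top [377. 168.] [ 602.6 -136.8] 52.8 [614.1 -68.8]
top [483. 155.] [ 641.7 -410.7] 50.5 [ 683.5 -336.6]
top [328. 145.] [686.9 -22.9] 128.8 [685.2  53.8]
side [280. 176.] [641.4  26.7] 45.8 [634.4  98. ]
side [327. 153.] [ 605.6 -135.1] 45.7 [616.9 -66.8]
```

```bash
python3 -m crank '[[[0,-40,0,0,-0.15],[0,-40,0,0,-0.15],[0,-40,0,0,-0.15],[20,-35,0,0,-0.15],[35,0,0,0,-0.15],[12,0,0,0,-0.15],[0,0,0,0.006,-0.15],[0,0,0,0,-0.15]]]'; python3 -c "from h import *;st()"
```

```text
time: 6.8
position: [0.5383, -0.1203, 0.0193]
tool_rot: [-3.135, 0.181, 0.001]
ft_force: [-1.4, -0.4, -0.2]
grip_width: 0.574
grip_force: 0.0
t 6.80 nt [548.3 -59.5] z 19.3 yaw err -0.2 F [-1.4 -0.4 -0.2] w 0.574
```

```bash
python3 -m crank '[[[8,5,0,0,-0.15],[7,0,0,0,-0.15],[4,0,0,0,-0.15],[4,0,0,0,-0.15],[4,0,0,0,-0.15],[4,0,0,0,-0.15],[4,0,0,0,-0.15],[0,0,0,0,-0.15]]]'; python3 -c "from h import *;st()";python3 -m crank '[[[2,0,0,0,-0.15],[2,0,0,0,-0.15],[0,0,0,0,-0.15]]]'; python3 -c "from h import *;st()"
```

```text
time: 7.47
position: [0.5722, -0.1318, 0.0194]
tool_rot: [-3.136, 0.186, 0.001]
ft_force: [-2.2, -0.7, 0.8]
grip_width: 0.577
grip_force: 1.4
t 7.47 nt [583.3 -67.2] z 19.4 yaw err -0.38 F [-2.2 -0.7  0.8] w 0.577
time: 7.72
position: [0.5762, -0.1322, 0.0194]
tool_rot: [3.136, -0.185, -0.0]
ft_force: [-1.9, 0.4, 0.9]
grip_width: 0.572
grip_force: 1.7
t 7.72 nt [587.4 -67.1] z 19.4 yaw err -0.37 F [-1.9  0.4  0.9] w 0.572
```

```bash
python3 -m crank '[[[1,-2,0,0,-0.15],[1,-1,0,0,-0.15],[1,0,0,0,-0.15],[0,0,0,0,-0.15]]]'; python3 -c "from h import *;st()";python3 -m crank '[[[1,0,0,0,-0.15],[1,0,0,0,-0.15],[0,0,0,0,-0.15]]]'; python3 -c "from h import *;st()"
```

```text
time: 8.05
position: [0.5797, -0.1296, 0.0194]
tool_rot: [3.136, -0.186, 0.0]
ft_force: [-1.8, -0.9, -0.5]
grip_width: 0.579
grip_force: 1.1
t 8.05 nt [590.5 -64.2] z 19.4 yaw err -0.37 F [-1.8 -0.9 -0.5] w 0.579
time: 8.3
position: [0.5799, -0.1297, 0.0193]
tool_rot: [3.136, -0.186, -0.006]
ft_force: [-6.7, -0.2, 4.8]
grip_width: 0.573
grip_force: 3.1
t 8.30 nt [590.7 -64.2] z 19.3 yaw err -0.4 F [-6.7 -0.2  4.8] w 0.573
```

```bash
python3 -m crank '[[[-10,0,0,0,-0.15],[-30,0,0,0,-0.15],[-40,0,0,0,-0.15],[-40,0,0,0,-0.15],[-25,0,-20,0,-0.3],[0,-20,-35,0,-0.3],[0,-36,0,0,-0.3],[0,-36,0,0,-0.3],[0,-36,0,0,-0.3],[0,-36,0,0,-0.3]]]'; python3 -m crank '[[[0,-36,0,0,-0.3],[0,-36,0,0,-0.3],[0,-36,0,0,-0.3],[0,-36,0,0,-0.3],[-18,-14,0,0,-0.3],[-18,0,0,0,-0.3],[0,0,0,0,-0.3],[0,0,0,0,-0.3]]]' ;python3 - <<'E'
from h import *
st()
for n in("top","side"):
    d=get_image(n)
    if n=="top": cv2.imwrite("pics/c3.png",cv2.resize(d["pixels"][110:240,160:420,::-1],None,fx=3,fy=3,interpolation=cv2.INTER_CUBIC))
    for b in bowls(d): print(n,b[0],b[1],b[2],nt(b[1])) if b[1][0]<760 else 0
    for b in trays(d): print(n,"tray",b[0],b[1],b[2],b[3],nt(b[1])) if b[1][0]>300 and b[1][1]>0 else 0
E
```

```text
time: 9.13
position: [0.4584, 0.0523, 0.0757]
tool_rot: [-3.136, 0.185, -0.007]
ft_force: [0.9, 0.2, -0.3]
grip_width: 0.65
grip_force: 0.0
time: 9.8
position: [0.4399, 0.2125, 0.0749]
tool_rot: [-3.136, 0.182, -0.003]
ft_force: [0.6, -1.0, 0.4]
grip_width: 0.642
grip_force: 0.0
t 9.80 nt [413.5 260.2] z 74.9 yaw err -0.23 F [ 0.6 -1.   0.4] w 0.642
top [484. 155.] [ 637.7 -414.3] 49.7 [ 679.9 -340.6]
top [341. 150.] [655.  -51.8] 136.5 [656.7  21.5]
top tray [279. 266.] [359.3 115.2] [78.1 66.3] 12.2 [344.2 154.5]
top tray [248. 203.] [519.  199.7] [110.8  75. ] 71.2 [493.5 256.3]
side tray [294. 316.] [333.8 289.5] [67.3 87.2] 62.7 [299.4 324.9]
side tray [335. 264.] [352.8 124.5] [82.9 75.8] 12.4 [336.7 163.1]
```

View pics/c3.png

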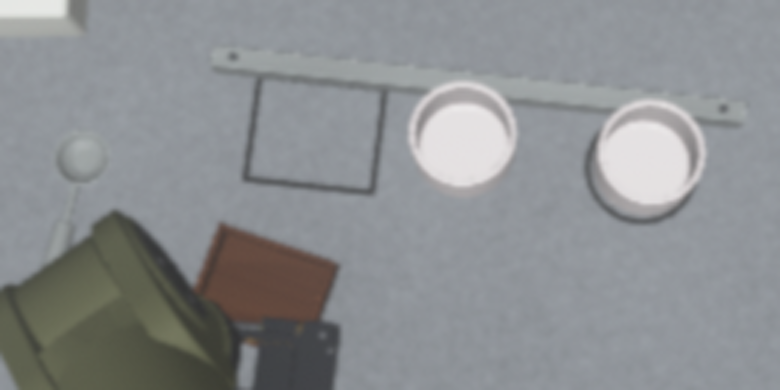

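The bowl sits in the ring against the rail, rim at crop (651,150); the offset from the ring is rim parallax. Now the tray: descend behind it and push flush.

```bash
python3 -m crank '[[[-7,0,0,0,-0.5],[0,2,20,0,-0.5],[0,0,30,0,-0.5],[0,0,14,0,-0.5],[0,0,0,0,-0.5],[0,0,0,0,-0.5]]]'; python3 -c "from h import *;st()"
```

```text
time: 10.4
position: [0.4322, 0.2098, 0.0103]
tool_rot: [-3.136, 0.187, 0.002]
ft_force: [0.3, 0.1, -0.4]
grip_width: 0.75
grip_force: 0.0
t 10.40 nt [406.2 256.7] z 10.3 yaw err -0.42 F [ 0.3  0.1 -0.4] w 0.750
```

```bash
python3 -m crank '[[[5,0,0,0,-0.5],[5,0,0,0,-0.5],[5,0,0,0,-0.5],[5,0,0,0,-0.5],[5,0.5,0,0,-0.5],[5,0.5,0,0,-0.5],[5,0.5,0,0,-0.5],[5,1,0,0,-0.5],[5,1,0,0,-0.5],[5,1,0,0,-0.5]]]'; python3 -m crank '[[[5,1,0,0,-0.5],[5,1,0,0,-0.5],[5,1,0,0,-0.5],[0,0,0,0,-0.5]]]'; python3 - <<'E'
from h import *
st(); a=[]
for n in("top","side"):
    d=get_image(n); y,x=((100,160),(170,180))[n=="side"]; a.append(cv2.resize(d["pixels"][y:y+140,x:x+190,::-1],None,fx=2.1,fy=2.1,interpolation=cv2.INTER_CUBIC))
    for b in trays(d): print(n,"tray",b[0],b[1],b[2],b[3],nt(b[1])) if b[1][0]>300 and b[1][1]>0 else 0
cv2.imwrite("pics/p4.png",np.hstack(a))
E
```

```text
time: 11.23
position: [0.4821, 0.2, 0.0105]
tool_rot: [-3.136, 0.185, 0.0]
ft_force: [-2.0, -0.2, 0.4]
grip_width: 0.752
grip_force: 0.8
time: 11.57
position: [0.4978, 0.1945, 0.0106]
tool_rot: [-3.136, 0.187, -0.002]
ft_force: [0.2, -0.1, -0.6]
grip_width: 0.748
grip_force: 0.0
t 11.57 nt [473.  248.7] z 10.6 yaw err -0.44 F [ 0.2 -0.1 -0.6] w 0.748
top tray [242. 239.] [389.4 213.8] [512.7 254.9] 16.7 [363.1 255.9]
side tray [294. 316.] [333.7 289.6] [67.3 87.5] 62.7 [299.3 325. ]
side tray [335. 264.] [352.9 124.6] [82.7 75.8] 12.4 [336.8 163.2]
side tray [271. 194.] [647.7  57.6] [ 86.5 165.1] 35.3 [637.2 129.4]
```

View pics/p4.png

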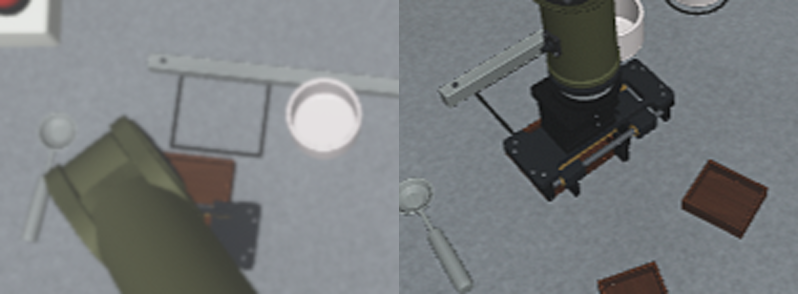

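The top crop shows the tray turned nearly square to the rail, with its far-right corner at about (272,176) in full pixels. I'll compute its lateral error from that corner.

```bash
python3 - <<'E'
from h import *
d=get_image("top"); p=d["pixels"].astype(int)
m=((p[...,0]-p[...,2]>12)&(p[...,0]<110)); m[:165]=0; m[215:]=0; m[:,:230]=0; m[:,290:]=0
k=np.argwhere(m)[:,::-1]; w=ray(d,k,.026)*1000; q=np.array([nt(x) for x in w])
print(len(k),q.max(0),q.min(0))
# far edge: top row per column ; right edge: max col per row
top=np.array([(c,k[k[:,0]==c][:,1].min()) for c in range(246,268) if (k[:,0]==c).any()]); print(top.tolist())
rt=np.array([(k[k[:,1]==r][:,0].max(),r) for r in range(180,196) if (k[:,1]==r).any()]); print(rt.tolist())
for e in(top,rt):
    ee=np.array([nt(x) for x in ray(d,e,.026)*1000]); print(ee.mean(0).round(1),np.polyfit(*(ee.T[::-1] if e is top else ee.T),1)[0]*57.3)
E
```

```text
806 [574.5 312.7] [463.2 203.6]
[[246, 174], [247, 174], [248, 174], [249, 174], [250, 174], [251, 174], [252, 174], [253, 175], [254, 175], [255, 175], [256, 175], [257, 175], [258, 175], [259, 175], [260, 175], [261, 176], [262, 176], [263, 176], [264, 176], [265, 176], [266, 176], [267, 176]]
[[270, 180], [270, 181], [270, 182], [270, 183], [270, 184], [270, 185], [269, 186], [269, 187], [269, 188], [269, 189], [269, 190], [269, 191], [269, 192], [269, 193], [268, 194], [268, 195]]
[573.  242.3] 0.7524430827191443
[543.4 204.8] -0.04209488231407528
```

Square within 1°, but the tray centre sits at t≈259 and the target is 231.5. I'll push its left wall sideways with the closed fingers, then finish toward the rail.

```bash
python3 -m crank '[[[-18,0,0,0,-0.5],[0,0,-20,0,1],[0,0,-30,0,1],[0,-35,0,0,1],[0,-35,0,0,1],[0,-28,0,0,1],[36,0,0,0,1],[36,0,0,0,1],[0,0,0,0.006,1],[0,0,0,0,1]]]' 20; python3 -c "from h import *;st()"
```

```text
time: 12.55
position: [0.5632, 0.2848, 0.0599]
tool_rot: [3.135, -0.2, -0.0]
ft_force: [-0.6, 0.1, -0.0]
grip_width: 0.152
grip_force: 0.0
t 12.55 nt [527.9 345.8] z 59.9 yaw err -0.91 F [-0.6  0.1 -0. ] w 0.152
```

```bash
python3 -m crank '[[[0,0,25,-0.016,1],[0,0,23,0,1],[0,0,0,0,1],[0,0,0,0,1]]]'; python3 -c "from h import *;st()"; python3 -m crank '[[[0,5,0,0,1],[0,5,0,0,1],[0,5,0,0,1],[0,5,0,0,1],[0,5,0,0,1],[0,5,0,0,1],[0,5,0,0,1],[0,0,0,0,1]]]'; python3 - <<'E'
from h import *
st(); d=get_image("side")
for b in trays(d): print("tray",b[0],b[1],b[2],b[3],nt(b[1])) if b[1][0]>300 and b[1][1]>0 else 0
E
```

```text
time: 12.88
position: [0.5594, 0.2856, 0.0117]
tool_rot: [3.136, -0.168, -0.004]
ft_force: [0.5, 0.3, 0.5]
grip_width: 0.004
grip_force: 0.0
t 12.88 nt [524.1 346.2] z 11.7 yaw err 0.26 F [0.5 0.3 0.5] w 0.004
time: 13.55
position: [0.558, 0.2502, 0.0129]
tool_rot: [3.137, -0.171, 0.001]
ft_force: [2.0, -0.3, 0.4]
grip_width: 0.006
grip_force: 0.2
t 13.55 nt [526.7 310.8] z 12.9 yaw err 0.15 F [ 2.  -0.3  0.4] w 0.006
tray [294. 316.] [333.7 289.6] [67.3 87.5] 62.7 [299.3 325. ]
tray [335. 264.] [352.9 124.6] [82.7 75.8] 12.4 [336.8 163.2]
tray [266. 241.] [528.9 192.7] [114.5  70.3] 82.8 [504.1 250.5]
```

```bash
python3 -m crank '[[[0,5,0,0,1],[0,4,0,0,1],[0,0,0,0,1],[0,-10,0,0,1],[0,-15,-10,0,1],[0,-10,-30,0,1],[-35,0,-20,0,1],[-40,0,0,0,1],[-35,0,0,0,-0.5],[0,0,0,0,-0.5]]]'; python3 - <<'E'
from h import *
st()
for n in("side","top"):
    d=get_image(n)
    for b in trays(d): print("tray",b[0],b[1],b[2],b[3],nt(b[1])) if b[1][0]>300 and b[1][1]>0 else 0
    for b in bowls(d): print(n,b[0],b[1],b[2],nt(b[1])) if b[1][0]<760 else 0
    cv2.imwrite(f"pics/{n}5.png",d["pixels"][:,:,::-1])
a=cv2.imread("pics/side5.png")[130:330,160:420]; b=cv2.imread("pics/top5.png")[100:300,160:420]
cv2.imwrite("pics/p5.png",cv2.resize(np.hstack([b,a]),None,fx=1.5,fy=1.5,interpolation=cv2.INTER_CUBIC))
E
```

```text
time: 14.43
position: [0.4428, 0.2909, 0.0718]
tool_rot: [3.134, -0.157, -0.007]
ft_force: [0.1, 0.4, -0.7]
grip_width: 0.084
grip_force: 0.0
t 14.43 nt [407.6 338.4] z 71.8 yaw err 0.67 F [ 0.1  0.4 -0.7] w 0.084
tray [294. 316.] [333.7 289.6] [67.3 87.5] 62.7 [299.3 325. ]
tray [335. 264.] [352.9 124.6] [82.7 75.7] 12.4 [336.8 163.2]
tray [279. 266.] [359.3 114.8] [77.3 65.3] 12.0 [344.3 154.1]
tray [189. 276.] [326.4 333.5] [586.2 151. ] 39.8 [287.2 367.8]
tray [257. 192.] [552.3 175.2] [108.4  90.5] 83.6 [529.3 235.7]
top [483. 155.] [ 640.7 -411.2] 50.5 [ 682.5 -337.2]
top [339. 150.] [659.1 -41.4] 147.7 [659.6  32.3]
```

View pics/p5.png

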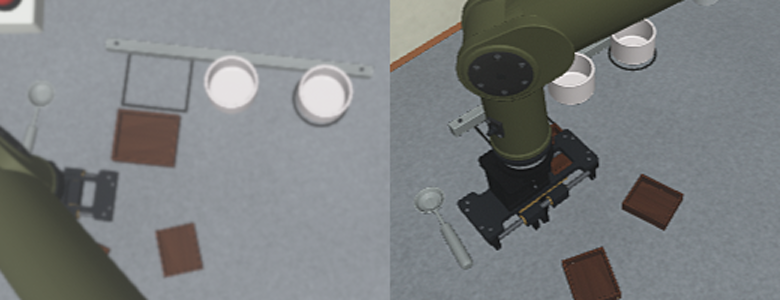

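The top crop shows the tray square just below its mark. I'll check the lateral offset of the tray against the mark lines.

```bash
python3 - <<'E'
from h import *
d=get_image("top"); p=d["pixels"].astype(int); g=cv2.cvtColor(d["pixels"],cv2.COLOR_RGB2GRAY).astype(float)
L=[];R=[]
for r in range(148,165):
    row=np.maximum(110-g[r],0)
    for o,(a,b) in((L,(238,254)),(R,(278,293))):
        s=row[a:b]
        if s.sum()>30: o.append(nt(ray(d,[[(s*np.arange(a,b)).sum()/s.sum(),r]],0)[0]*1000)[1])
print("mark L,R t",np.median(L),np.median(R),len(L),len(R),"mid",(np.median(L)+np.median(R))/2)
print("bg",np.median(g[150:164,256:275]))
m=((p[...,0]-p[...,2]>12)&(p[...,0]<110)); l=[];rr=[]
for r in range(182,202):
    c=np.where(m[r,225:300])[0]+225
    l.append(nt(ray(d,[[c.min()-.5,r]],.026)[0]*1000)[1]); rr.append(nt(ray(d,[[c.max()+.5,r]],.026)[0]*1000)[1])
print("tray",np.median(l),np.median(rr),(np.median(l)+np.median(rr))/2)
hb=cv2.cvtColor(d["pixels"],cv2.COLOR_RGB2HSV); mm=((hb[...,2]>165)&(hb[...,1]<40)).astype(np.uint8); mm[:,:350]=0;mm[:,410:]=0;mm[:138]=0
for x0,name in((350,"bowl"),):
    k=max(cnts(mm,200),key=len); print(name,k.min(0),k.max(0))
E
```

```text
mark L,R t nan nan 0 0 mid nan
bg 151.0
tray 289.25 181.65 235.45
bowl [350 138] [395 180]
  return _methods._mean(a, axis=axis, dtype=dtype,
  ret = ret.dtype.type(ret / rcount)
```

```bash
python3 - <<'E'
from h import *
d=get_image("top"); g=cv2.cvtColor(cv2.imread("pics/top0.png"),cv2.COLOR_BGR2GRAY).astype(float); wgt=np.maximum(135-g,0)
L=[];R=[]
for r in range(148,165):
    for o,(a,b) in((L,(238,254)),(R,(278,293))):
        s=wgt[r,a:b]
        if s.sum()>20: o.append(nt(ray(d,[[(s*np.arange(a,b)).sum()/s.sum(),r]],0)[0]*1000)[1])
print("mark L,R t",np.median(L),np.median(R),len(L),len(R),"mid",(np.median(L)+np.median(R))/2)
S=[];  # ring: left/right crossings per row
for r in range(155,180):
    e=[]
    for a,b in((350,374),(374,398)):
        s=wgt[r,a:b]
        if s.sum()>20: e.append(ray(d,[[(s*np.arange(a,b)).sum()/s.sum(),r]],0)[0]*1000)
    S+=e
S=np.array(S); A_=np.c_[2*S,np.ones(len(S))]; c=np.linalg.lstsq(A_,(S**2).sum(1),rcond=None)[0]; print("ring",c[:2],nt(c[:2]),"r",np.sqrt(c[2]+c[:2]@c[:2]))
p=d["pixels"]; hb=cv2.cvtColor(p,cv2.COLOR_RGB2HSV)
print(hb[150:172:3,376].tolist(), hb[145,360:400:3].tolist())
m=((hb[...,2]>185)).astype(np.uint8)
for k in cnts(m[:200],300):
    w=(ray(d,k,.062)*1000).astype(np.float32); c,r=cv2.minEnclosingCircle(w); print(k.mean(0),nt(c),round(r,1))
E
```

```text
mark L,R t 289.8 174.9 17 17 mid 232.35000000000002
ring [ 626.6206319  -134.63809693] [637.7 -64. ] r 48.52979548834936
[[174, 6, 208], [170, 3, 231], [170, 3, 230], [173, 4, 230], [170, 3, 230], [170, 3, 230], [173, 4, 230], [0, 3, 230]] [[96, 8, 159], [95, 10, 157], [98, 6, 173], [170, 4, 211], [173, 5, 215], [174, 7, 195], [0, 5, 199], [0, 3, 220], [165, 2, 214], [90, 6, 170], [90, 8, 162], [95, 9, 164], [95, 9, 164], [95, 10, 148]]
[376.63265306 160.1122449 ] [637.4 -65.6] 47.2
[313.83 154.09] [636.   96.8] 47.5
[164.01438849  97.81294964] [745.8 502.5] 66.4
```

```bash
python3 -m crank '[[[15,35,0,0.012,-0.5],[15,36,0,0,-0.5],[15,35,0,0,-0.5],[0,0,30,0,-0.5],[0,0,31,0,-0.5],[0,0,0,0,-0.5],[0,0,0,0,-0.5]]]'; python3 -c "from h import *;st()"
```

```text
time: 15.22
position: [0.4827, 0.1779, 0.0103]
tool_rot: [3.136, -0.19, -0.007]
ft_force: [0.5, 0.9, 0.6]
grip_width: 0.722
grip_force: 0.0
t 15.22 nt [459.9 230.6] z 10.3 yaw err -0.54 F [0.5 0.9 0.6] w 0.722
```

```bash
python3 -m crank '[[[5,-2,0,0,-0.5],[5,-1,0,0,-0.5],[5,0,0,0,-0.5],[5,0.3,0,0,-0.5],[5,0.3,0,0,-0.5],[5,0.3,0,0,-0.5],[5,0.3,0,0,-0.5],[5,0.3,0,0,-0.5],[5,0.3,0,0,-0.5],[5,0.3,0,0,-0.5]]]'; python3 -m crank '[[[5,0.3,0,0,-0.5],[5,0.3,0,0,-0.5],[5,0.3,0,0,-0.5],[5,0.3,0,0,-0.5],[5,0.3,0,0,-0.5],[5,0.3,0,0,-0.5],[5,0.3,0,0,-0.5],[5,0,0,0,-0.5],[5,0,0,0,-0.5],[0,0,0,0,-0.5]]]';python3 - <<'E'
from h import *
st()
E
```

```text
time: 16.05
position: [0.5336, 0.1731, 0.0114]
tool_rot: [3.136, -0.189, -0.0]
ft_force: [-2.6, 0.5, 2.3]
grip_width: 0.75
grip_force: 1.3
time: 16.88
position: [0.5793, 0.1654, 0.0115]
tool_rot: [-3.136, 0.19, -0.003]
ft_force: [0.9, -0.9, -0.2]
grip_width: 0.751
grip_force: 0.0
t 16.88 nt [557.2 228.9] z 11.5 yaw err -0.54 F [ 0.9 -0.9 -0.2] w 0.751
```

```bash
python3 -m crank '[[[4,0,0,-0.009,-0.5],[4,0,0,0,-0.5],[4,0,0,0,-0.5],[4,0,0,0,-0.5],[2,0,0,0,-0.5],[0,0,0,0,-0.5]]]'; python3 -c "from h import *;st()"; python3 -m crank '[[[2,0,0,0,-0.5],[2,0,0,0,-0.5],[0,0,0,0,-0.5]]]'; python3 -c "from h import *;st()"
```

```text
time: 17.38
position: [0.5964, 0.1636, 0.0115]
tool_rot: [-3.137, 0.175, -0.001]
ft_force: [0.2, 0.5, 0.5]
grip_width: 0.749
grip_force: 0.0
t 17.38 nt [574.4 229.1] z 11.5 yaw err 0.0 F [0.2 0.5 0.5] w 0.749
time: 17.63
position: [0.5998, 0.1634, 0.0115]
tool_rot: [-3.137, 0.175, -0.001]
ft_force: [-0.8, 0.7, 0.2]
grip_width: 0.749
grip_force: 0.2
t 17.63 nt [577.9 229.2] z 11.5 yaw err 0.03 F [-0.8  0.7  0.2] w 0.749
```

Before the last millimetres, I'll look for a remaining lateral error.

```bash
cat >> h.py <<'E'
def tray_t(d,r0,r1,z=.026):
    p=d["pixels"].astype(int); m=((p[...,0]-p[...,2]>12)&(p[...,0]<110)); l=[];rr=[]
    for r in range(r0,r1):
        c=np.where(m[r,230:300])[0]+230
        if len(c): l.append(nt(ray(d,[[c.min()-.5,r]],z)[0]*1000)); rr.append(nt(ray(d,[[c.max()+.5,r]],z)[0]*1000))
    return np.array(l),np.array(rr)
E
python3 - <<'E'
from h import *
d=get_image("top"); l,r=tray_t(d,132,170)
print(l[::4].tolist(),r[::4].tolist())
E
python3 -m crank '[[[1,0,0,0,-0.5],[1,0,0,0,-0.5],[0,0,0,0,-0.5]]]'; python3 -c "from h import *;st()"
```

```text
[[681.7, 329.3], [670.7, 327.8], [659.8, 326.2], [648.8, 324.7], [638.0, 323.1], [627.1, 321.6], [616.3, 320.1], [605.5, 318.5], [594.8, 317.0], [584.3, 312.9]] [[689.5, 257.7], [681.1, 232.3], [676.2, 175.3], [665.2, 174.0], [654.0, 175.3], [643.1, 174.0], [626.6, 225.3], [616.6, 216.1], [607.0, 204.2], [596.5, 200.2]]
time: 17.93
position: [0.6015, 0.1632, 0.0115]
tool_rot: [-3.137, 0.174, -0.0]
ft_force: [-0.8, 1.2, 0.9]
grip_width: 0.75
grip_force: 0.7
t 17.93 nt [579.6 229.3] z 11.5 yaw err 0.04 F [-0.8  1.2  0.9] w 0.750
```

```bash
python3 -m crank '[[[-10,0,0,0,-0.5],[-30,0,-10,0,-0.5],[-35,0,-25,0,-0.5],[-35,0,-25,0,-0.5],[-35,0,0,0,1],[-15,-25,0,0,1],[0,-40,0,0,1],[0,-30,0,0,1],[0,0,0,0,1]]]'
cat >> h.py <<'E'
def look(name):
    st(); d=get_image("top"); s=get_image("side"); l,r=tray_t(d,146,168)
    print("tray t L,R",np.median(l,0),np.median(r,0),"mid",(np.median(l[:,1])+np.median(r[:,1]))/2)
    for b in trays(d): print("tray",b[0],b[2],b[3],nt(b[1])) if b[1][0]>600 and b[1][1]>0 else 0
    cv2.imwrite(f"pics/{name}.png",cv2.resize(np.hstack([d["pixels"][100:300,160:420],s["pixels"][130:330,160:420]])[:,:,::-1],None,fx=1.5,fy=1.5,interpolation=cv2.INTER_CUBIC))
    p=d["pixels"].astype(int); m=((p[...,0]-p[...,2]>12)&(p[...,0]<110)); e=[]
    for c in range(250,284):
        q=np.where(m[135:190,c])[0]+135
        if len(q): e.append([c,q.max()+.5,q.min()-.5])
    e=np.array(e)
    for i,z in((1,.026),(2,.026)):
        w=np.array([nt(x) for x in ray(d,e[:,[0,i]],z)*1000]); f=np.polyfit(w[:,1],w[:,0],1); print("edge n",w[:,0].mean().round(1),"slope deg",round(f[0]*57.3,2))
E
python3 -c "from h import *;look('p6')"
```

```text
time: 18.68
position: [0.4542, 0.2823, 0.0713]
tool_rot: [-3.131, 0.162, -0.004]
ft_force: [-0.7, 0.8, 1.7]
grip_width: 0.454
grip_force: 0.0
t 18.68 nt [419.9 331.2] z 71.3 yaw err 0.46 F [-0.7  0.8  1.7] w 0.454
tray t L,R [618.65 284.4 ] [630.65 174.8 ] mid 229.6
tray [264. 153.] [109.9  93. ] 83.5 [633.7 229.6]
edge n 587.4 slope deg -1.1
edge n 680.2 slope deg 0.3
```

View pics/p6.png

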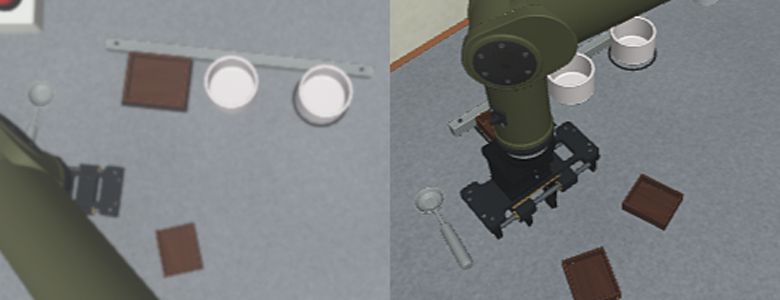

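The tray is at the rail and square but about 2.7 mm right of its mark centre and 2–3 mm short of contact. I'll nudge it left by pushing the inside of its left wall with closed fingertips (tips clear of the floor), then press from behind.

```bash
python3 -m crank '[[[36,15,0,0.008,1],[36,20,0,0,1],[36,20,0,0,1],[36,20,0,0,1],[36,20,0,0,1],[34,0,0,0,1],[0,0,0,0,1],[0,0,0,0,1]]]' 20; python3 -c "from h import *;st()"
```

```text
time: 19.45
position: [0.6576, 0.1521, 0.0688]
tool_rot: [3.135, -0.195, -0.002]
ft_force: [-0.5, 0.4, -0.7]
grip_width: 0.003
grip_force: 0.0
t 19.45 nt [636.6 224.4] z 68.8 yaw err -0.73 F [-0.5  0.4 -0.7] w 0.003
```

```bash
python3 -m crank '[[[-2,-8,20,-0.013,1],[0,0,20,0,1],[0,0,13,0,1],[0,0,0,0,1],[0,-8,0,0,1],[0,-6,0,0,1],[0,0,0,0,1]]]'; python3 -c "from h import *;st()"
```

```text
time: 20.03
position: [0.6574, 0.1808, 0.0188]
tool_rot: [-3.135, 0.163, -0.004]
ft_force: [-0.3, 0.5, 0.6]
grip_width: 0.009
grip_force: 0.0
t 20.03 nt [633.2 253. ] z 18.8 yaw err 0.45 F [-0.3  0.5  0.6] w 0.009
```

```bash
python3 -m crank '[[[0,-4,3,0,1],[0,-3,0,0,1],[0,-2,0,0,1],[0,-2,0,0,1],[0,0,0,0,1]]]'; python3 -c "from h import *;st()";  python3 -m crank '[[[0,-2,0,0,1],[0,0,0,0,1]]]'; python3 -c "from h import *;st()
d=get_image('top'); l,r=tray_t(d,146,168); print(np.round(r[::3],1).tolist())"
```

```text
time: 20.45
position: [0.6581, 0.1893, 0.0141]
tool_rot: [-3.137, 0.166, -0.0]
ft_force: [0.5, -0.0, 0.2]
grip_width: 0.006
grip_force: 0.0
t 20.45 nt [632.9 261.5] z 14.1 yaw err 0.35 F [ 0.5 -0.   0.2] w 0.006
time: 20.62
position: [0.6583, 0.1909, 0.0139]
tool_rot: [-3.137, 0.167, 0.0]
ft_force: [0.2, 0.3, -0.3]
grip_width: 0.006
grip_force: 0.0
t 20.62 nt [633.  263.1] z 13.9 yaw err 0.32 F [ 0.2  0.3 -0.3] w 0.006
[[656.0, 207.7], [647.6, 209.3], [640.8, 195.1], [633.3, 188.8], [625.4, 185.2], [618.2, 176.3], [611.0, 167.4], [603.5, 161.2]]
```

Not in contact yet, as expected (wall at about 263.6). I'll go on to 266.5, then lift out and move behind.

```bash
python3 -m crank '[[[0,-1.5,0,0,1],[0,-1.5,0,0,1],[0,0,0,0,1]]]'; python3 -c "from h import *;st()"; python3 -m crank '[[[0,5,0,0,1],[0,5,-5,0,1],[0,0,-25,0,1],[0,0,-30,0,1],[-30,-20,0,0,1],[-40,-20,0,0,1],[-40,-20,0,0,1],[-40,-10,0,0,-0.5],[-40,-10,0,0,-0.5],[0,0,0,0,-0.5]]]'; python3 -c "from h import *;look('p7')"
```

```text
time: 20.92
position: [0.6586, 0.194, 0.014]
tool_rot: [-3.137, 0.166, 0.0]
ft_force: [-0.9, 0.3, -0.1]
grip_width: 0.005
grip_force: 0.0
t 20.92 nt [632.9 266.2] z 14.0 yaw err 0.33 F [-0.9  0.3 -0.1] w 0.005
time: 21.75
position: [0.4732, 0.2839, 0.0739]
tool_rot: [3.136, -0.15, -0.007]
ft_force: [-0.8, 1.0, 0.6]
grip_width: 0.153
grip_force: 0.0
t 21.75 nt [438.6 334.9] z 73.9 yaw err 0.91 F [-0.8  1.   0.6] w 0.153
tray t L,R [618.65 284.6 ] [630.65 175.  ] mid 229.8
tray [264. 153.] [110.   92.8] 83.5 [633.7 229.9]
edge n 587.4 slope deg -0.81
edge n 680.2 slope deg 0.3
```

The tray did not move: the side push also implies a fingertip half-width of about 11.5 mm, so contact comes at about 267. I'll repeat, going to 270.

```bash
python3 -m crank '[[[38,15,0,0.008,1],[38,20,0,0.008,1],[38,20,0,0,1],[38,20,0,0,1],[38,10,0,0,1],[4,0,0,0,1],[0,0,0,0,1],[0,0,0,0,1]]]' 20; python3 -c "from h import *;st()"
```

```text
time: 22.52
position: [0.6623, 0.1739, 0.0733]
tool_rot: [-3.135, 0.196, 0.002]
ft_force: [-0.5, 1.4, -0.1]
grip_width: 0.004
grip_force: 0.0
t 22.52 nt [638.8 246.7] z 73.3 yaw err -0.74 F [-0.5  1.4 -0.1] w 0.004
```

```bash
python3 -m crank '[[[-4,0,25,-0.010,1],[0,0,25,0,1],[0,0,9,0,1],[0,-5,0,0,1],[0,-5,0,0,1],[0,-4,0,0,1],[0,-2,0,0,1],[0,0,0,0,1]]]'; python3 -c "from h import *;st()"
```

```text
time: 23.18
position: [0.6603, 0.1933, 0.0166]
tool_rot: [-3.135, 0.174, -0.003]
ft_force: [0.5, -0.1, 0.3]
grip_width: 0.003
grip_force: 0.0
t 23.18 nt [634.7 265.7] z 16.6 yaw err 0.06 F [ 0.5 -0.1  0.3] w 0.003
```

```bash
python3 -m crank '[[[0,-1.5,1,0,1],[0,-1.5,1,0,1],[0,-1.5,0,0,1],[0,0,0,0,1]]]'; python3 -c "from h import *;st()"; python3 -m crank '[[[0,5,0,0,1],[0,5,-5,0,1],[0,0,-25,0,1],[0,0,-30,0,1],[-30,-20,0,0,1],[-40,-20,0,0,1],[-40,-20,0,0,1],[-40,-10,0,0,-0.5],[-40,-10,0,0,-0.5],[0,0,0,0,-0.5]]]'; python3 -c "from h import *;look('p8')"
```

```text
time: 23.52
position: [0.6601, 0.1962, 0.0129]
tool_rot: [-3.137, 0.176, 0.0]
ft_force: [-0.3, 0.2, -1.1]
grip_width: 0.006
grip_force: 0.0
t 23.52 nt [634.1 268.5] z 12.9 yaw err -0.02 F [-0.3  0.2 -1.1] w 0.006
time: 24.35
position: [0.4752, 0.2874, 0.0729]
tool_rot: [3.136, -0.16, -0.007]
ft_force: [-0.3, 1.1, 0.4]
grip_width: 0.154
grip_force: 0.0
t 24.35 nt [440.3 338.6] z 72.9 yaw err 0.57 F [-0.3  1.1  0.4] w 0.154
tray t L,R [618.65 284.8 ] [630.65 175.  ] mid 229.9
tray [264. 153.] [110.  93.] 83.6 [633.7 230. ]
edge n 587.4 slope deg -1.1
edge n 680.2 slope deg 0.3
```

The 2.4 mm residual is near the measurement limit. I'll press from behind, adding a slight leftward component.

```bash
python3 -m crank '[[[20,35,0,0,-0.5],[20,36,0,0,-0.5],[35,36,0,0,-0.5],[35,0,20,0,-0.5],[0,0,20,0,-0.5],[0,0,20,0,-0.5],[0,0,0,0,-0.5],[0,0,0,0,-0.5]]]'; python3 -c "from h import *;st()"
```

```text
time: 25.12
position: [0.5766, 0.1698, 0.012]
tool_rot: [3.136, -0.179, -0.003]
ft_force: [-0.7, -0.4, 0.6]
grip_width: 0.732
grip_force: 0.0
t 25.12 nt [554. 233.] z 12.0 yaw err -0.15 F [-0.7 -0.4  0.6] w 0.732
```

```bash
python3 -m crank '[[[8,3,0,0,-0.5],[8,3,0,0,-0.5],[5,0,0,0,-0.5],[3,0,0,0,-0.5],[1,0,0,0,-0.5],[0,0,0,0,-0.5]]]'; python3 -c "from h import *;st()"; python3 -m crank '[[[1,-0.5,0,0,-0.5],[1,-1,0,0,-0.5],[1,-1,0,0,-0.5],[0,0,0,0,-0.5]]]'; python3 -c "from h import *;st()"
```

```text
time: 25.62
position: [0.6011, 0.1629, 0.0134]
tool_rot: [-3.136, 0.176, -0.001]
ft_force: [-0.1, 0.1, -1.0]
grip_width: 0.745
grip_force: 0.0
t 25.62 nt [579.2 228.9] z 13.4 yaw err -0.03 F [-0.1  0.1 -1. ] w 0.745
time: 25.95
position: [0.6025, 0.1647, 0.0125]
tool_rot: [3.135, -0.176, -0.004]
ft_force: [-4.4, -1.8, 2.7]
grip_width: 0.753
grip_force: 1.9
t 25.95 nt [580.4 230.8] z 12.5 yaw err -0.02 F [-4.4 -1.8  2.7] w 0.753
```

```bash
python3 -m crank '[[[1,-1,0,0,-0.5],[0.5,-1,0,0,-0.5],[0,0,0,0,-0.5]]]'; python3 -c "from h import *;st()"; python3 -m crank '[[[-10,0,0,0,-0.5],[-30,0,-10,0,-0.5],[-35,0,-25,0,-0.5],[-35,0,-25,0,-0.5],[-30,0,0,0,-0.5],[-15,-25,0,0,-0.5],[0,-40,0,0,-0.5],[0,-35,0,0,-0.5],[0,0,0,0,-0.5],[0,0,0,0,-0.5]]]';python3 - <<'E'
from h import *
look("p9")
d=get_image("top"); hb=cv2.cvtColor(d["pixels"],cv2.COLOR_RGB2HSV)
for k in cnts((hb[...,2]>185)[:200],300):
    c,r=cv2.minEnclosingCircle((ray(d,k,.062)*1000).astype(np.float32)); print(k.mean(0).round(),nt(c),round(r,1))
cv2.imwrite("pics/f.png",cv2.resize(d["pixels"][115:185,220:420,::-1],None,fx=4,fy=4,interpolation=cv2.INTER_CUBIC))
E
```

```text
time: 26.2
position: [0.6026, 0.1657, 0.0119]
tool_rot: [3.133, -0.176, -0.009]
ft_force: [-7.5, -3.3, 4.2]
grip_width: 0.749
grip_force: 3.5
t 26.20 nt [580.4 231.8] z 11.9 yaw err -0.02 F [-7.5 -3.3  4.2] w 0.749
time: 27.03
position: [0.4642, 0.2867, 0.0719]
tool_rot: [-3.134, 0.167, -0.002]
ft_force: [-0.5, 0.1, -0.2]
grip_width: 0.751
grip_force: 0.0
t 27.03 nt [429.4 336.6] z 71.9 yaw err 0.28 F [-0.5  0.1 -0.2] w 0.751
tray t L,R [618.65 285.1 ] [630.65 175.15] mid 230.125
tray [264. 153.] [109.7  93.1] 83.5 [634.2 230. ]
edge n 588.1 slope deg -1.24
edge n 680.8 slope deg 0.01
[377. 160.] [637.4 -65.6] 47.2
[314. 154.] [636.   96.8] 47.5
[164.  98.] [745.8 502.5] 66.4
```

View pics/f.png

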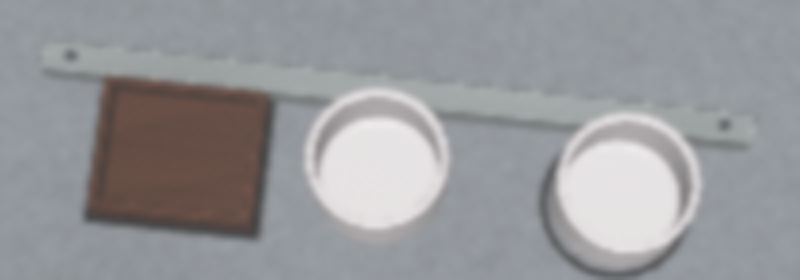

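The last crop shows the tray flush and square against the rail at (180,155), centred between its mark lines. The bowl is in its ring at the rail and the set bowl is unmoved. The arm is clear of everything.

```bash
python3 -c "from bench import job; print(job.close_job())"
```

```text
the job is handed in; nothing more can be done
None
```

I pushed the bowl, then the tray, onto their marks and handed the job in at about 27 s; both stopped against the rail, with the bowl about 2 mm and the tray 2–3 mm off their mark centres along it, the tray square to about 1°, and the set bowl unmoved; part of the tray's sideways correction was two pushes on the inside of its left wall, which barely moved it.

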